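Torque the board clamp screw and check that it holds

ROBOT

A 6-joint arm with a two-finger parallel gripper is mounted at the origin on the work surface. World frame = base frame: x ahead of the robot, y to its left, z up, the work surface at z = 0. Lengths are in m, angles in rad, forces in N, time in s.
With the tool pointing down it reaches from about 0.35 to 0.8 m from the base axis. Payload 7.3 kg.
Tool frame: the origin (TCP) lies where the fingers leave the gripper's body, on its centre line; the fingertips stand 73 mm ahead of it and the grasp point (between the pads) lies 54 mm ahead of it; z points along the fingers, x is the direction in which the jaws open and shut, and the axes are right-handed (so a half turn about z gives the same grasp; the last joint's range is limited). The gripper opens to 85 mm and grips with 20 to 120 N. Pads are 22 mm wide; open, the fingers measure 114 mm over their backs; the gripper's body (76 mm by 85 mm) begins 54 mm behind the grasp point. The pads swing forward as they close: fully open they stand 13 mm farther back than shut.
Start: joints at [-1.359, 0.342, 1.524, -0, 1.275, -0.146], TCP at [0.184, -0.492, 0.304] pointing down, gripper open.
Joint ranges: [-2.53, 2.53], [-0.77, 2.02], [0.04, 2.7], [-1, 4.14], [0.28, 2.66], [-3.11, 3.11]. Speed limits (rad/s): [2.57, 2.57, 3.14, 3.14, 3.14, 3.14].

INTERFACE

Orientations are given as [roll, pitch, yaw] about the fixed x, y, z axes, in that order (R = Rz(yaw) Ry(pitch) Rx(roll)).
In Python, from rig import r, camera, spot_in, trace gives the robot as it stands.
- The arm moves only by the tool apply_moves, never from a script. Its argument "steps" is a list of rows, each an object of numbers: "rx", "ry", "rz": the turn, a rotation vector about the tool's x, y, z in rad; "tx", "ty", "tz": the shift along the tool's x, y, z in cm; "jaw": the opening, from -1 (shut) to 1 (fully open), so that 0 is half open. A call has 1 to 10 rows; each row shifts and turns the commanded pose from where the row before left it, along the tool's axes as they then stand; what a row does not reach is not made up. A row lasts 1/12 s, in which the tool goes at most 41.7 mm and 7.16 degrees, less where a joint would pass 70% of its speed; a pose out of reach is approached as far as the arm can. A call with a gripper value outside its range is refused whole. The fingers move at their own pace and stop on an object; "newtons" is the grip in N (left out, the last holds). Time passes only in rows, so rows that do not move let the fingers close. It gives the time, the measured TCP pose, the force and the opening at its end, in the units of the state.
- r.read_state(): the state, without advancing time (a new reading comes with each control period).
- camera(name): name is "scene" or "side" or "wrist"; returns a dict with "pixels" (384x512x3 uint8, blue, green, red), "vfov" (degrees; the focal length in pixels is half the picture's height over the tangent of half this angle, whatever the lens; pixels are square), "cx", "cy" (the principal point, pixels), "R" (3x3) and "t" (3): a world point X has camera coordinates R X + t; the wrist camera has in their place "tool_from_camera" (4x4, takes a point from camera to tool coordinates, whose origin is the TCP and whose axes are the tool frame's). Camera axes: x right, y down, z forward; pixel columns grow to the right and rows downward; lengths in m; the calibration is good to about 2 mm. A picture is of the moment at which its call begins: read the wrist's pose just before it. There is no depth.
- r.finish_job(): hands the job in, once; it reports no verdict.
Trained networks look in a picture, given as the dict that the camera call returned (one of the last four; its "shot" number tells which), for a name from the list of things; names that differ only in an ending like _2 or _b are one class to them, and where a whole thing is asked for, a point or a joint stands for the part that bears it (a point fixed in the world has none). Each returns a list of dicts, best first, with "confidence" (0 to 1); they miss things now and then, are a little off and sometimes report something else, mostly with a low value. They report only what shows in the picture. A call takes as long as a camera call. They do not tell look-alikes from the thing itself.
- spot_in(thing, picture): "at" ([x, y, z] in m, in world coordinates, good to about 4 mm: the middle of the surface that is visible of it).
- trace(thing, picture): "region" (384x512 bool, what is visible of it).
The state is a dict: "clock": time; "joints": joint angles; "qd": joint speeds; "joint_torque": joint torques, N m; "tool_pos": TCP position; "ee_rot": TCP orientation; "ft_force": force on the tool from outside, world axes, zero at the start; "ft_torque": the same for the moment, N m; "gripper_width": opening from 0.0 (shut) to 1.0 (fully open).
Only numpy, scipy, OpenCV 4.12 (cv2) and the standard library are available. Lean on these libraries where they do the work, as an engineer would, in place of code of your own. Each camera call takes 0.05 s, during which the arm holds its last target.

TASK

Clamp the circuit board for rework: push the red post of the clamp lever clockwise until the screw is seated, keep leaning on it with about 0.8 N m (10 N at the post) for a good second without ever passing 1.2 N m, and let go. Then check that the clamp holds: with the closed fingers push the free side of the heat sink along the rails towards the column with about 8 N for half a second, never over 20 N, and let go. The board must not shift by more than a few millimetres, and the tools and parts around must stay where they are.

Things in the scene. Friction and masses are not known exactly. Their poses are not given: they have to be found in the camera images.
- fixture: Fixed aluminium board holder: base plate 200 x 280 x 12 mm (its middle 10 mm towards +y of the origin), two steel rails along y that carry the board's edges at 32 mm, a dark lip outside each rail, and at the +y end a white column with an arm over the board (arm's top 80 mm above the table). Origin on the table in the middle between the rails; x across the rails, y along the rails towards the column, z up. Stands with a yaw of up to 0.35 rad either way.
- screw_axis (a point): On the vertical axis of the clamp screw, 100 mm above the table (hub 28 mm wide, reaching from 80 to 98 mm, rod to 100 mm). At 40 mm in y in the holder's frame. Below the arm the screw drives a sprung black foot, 20 mm wide, onto the board.
- post (a point): Centre of the red upright post (14 mm diameter, rising from 96 to 136 mm above the table; this point at 116 mm) at the end of the dark lever, 80 mm from the screw's axis. The lever's flat bar (14 mm wide, 86 to 96 mm high) turns above the arm. Push the post sideways with the closed fingers, above the bar, square to the lever, to turn the screw. Site axes turn with the lever: y from the screw to the post.
- clamp_screw (a joint): Angle of the clamp screw in rad: 0 is seated on its hard stop (lever pointing along the holder's +y), negative is open (starts at -0.85 to -1.65, range to -1.75). Grows as the lever turns clockwise seen from above. The thread itself takes about 0.3 N m (4 N at the post) to turn, and stays where it is left; the foot meets the board about 0.67 rad before the seat.
- lever (a joint): Spring flex of the lever against the screw, rad: torque on the screw = 25 N m/rad x this. 0 when untouched, positive when pushed clockwise. At the post the seated lever gives 1 mm for about 4 N; 0.8 N m is 0.032 rad, or 10 N square to the lever at the post.
- board: Loose green circuit board, 104 x 140 x 5 mm, lying on the rails with 2 mm of play to each lip, free to slide along them until clamped (0.28 kg with its heat sink). Origin under its middle, axes as the holder's; its top is 37 mm above the table.
- sink_mid (a point): Centre of the finned aluminium heat sink fixed on the board, a 40 x 40 x 40 mm block (37 to 77 mm above the table; this point at 57 mm), at about -40 mm in y in the holder's frame; axes as the board's. Its -y side, away from the column, is free: push there towards the column (board's +y), with the closed fingers beside it and their tips at least 10 mm below its top.
- spare_sink: Bystander: small dark heat sink, 24 x 24 x 18 mm, on the holder's base plate. Origin under its middle.
- screwdriver: Bystander: screwdriver lying on the table.
- esd_brush: Bystander: black brush, 160 mm, lying on the table.
- flux_jar: Bystander: jar with yellow lid, 52 mm wide, 50 mm high. Origin under its middle.
- cleaner: Bystander: bottle with red cap, 52 mm wide, 130 mm high. Origin under its middle.
- wrench: Bystander: wrench lying at the back.
- spare_collar: Bystander: yellow collar, 32 mm wide, 12 mm high.
Not all that is in view belongs to the job. What is shaped like the board but white is not meant.

How it is judged:
By the outcome, as a careful person would: the job done as asked, in the order asked, and still so for the second after the job is handed in, with the robot touching nothing.
It also fails if it takes over 72 s, if anything falls off the work surface, if the arm or the gripper's body presses on something with over 40 N, if the wrist force passes 120 N, or if a joint passes its speed limit or range.

## Working session

There is one attempt and no reset: what is moved stays moved. The work goes in short steps, Python scripts to look and compute and a tool call to move; the robot and the scene stay as the last step left them, time stands still between calls to the robot, and variables do not carry over. Pictures are saved under pics/ and viewed, and the job is handed in when it is done.

Besides the shell and the picture viewer there is one more tool, called after "Request:" by a JSON object that holds its "method" and its "body", one argument or row to a line. apply_moves: Moves the arm, as the interface text tells. Its arguments: {"type":"object","properties":{"steps":{"type":"array","items":{"type":"object","properties":{"rx":{"type":"number"},"ry":{"type":"number"},"rz":{"type":"number"},"tx":{"type":"number"},"ty":{"type":"number"},"tz":{"type":"number"},"jaw":{"type":"number"}}}},"newtons":{"type":"number"}},"required":["steps"]}

```bash
ls; mkdir -p pics
python3 - <<'E'
from rig import r,camera,spot_in,trace
import cv2,json
print(r.read_state())
for n in ["scene","side"]:
    p=camera(n); cv2.imwrite(f"pics/{n}0.png",p["pixels"])
    print(n,p["vfov"],p["cx"],p["cy"],p["R"],p["t"])
    for th in ["fixture","screw_axis","post","board","sink_mid","cleaner","flux_jar"]:
        print(th,[(d["at"],d["confidence"]) for d in spot_in(th,p)][:3])
E
```

```text
pics
{'clock': 0.0, 'joints': array([-1.35897825e+00,  3.42746017e-01,  1.52502318e+00, -2.94648509e-05,
        1.27540690e+00, -1.45968272e-01]), 'qd': array([ 0.00086118, -0.00049066,  0.00051454, -0.00056248, -0.00070272,
       -0.00050468]), 'joint_torque': array([ 2.74047306e-03, -4.33674359e+01, -2.46011460e+01,  6.27038662e-05,
        7.73588545e-03,  1.90950044e-05]), 'tool_pos': array([ 0.1838236 , -0.49145322,  0.30321163]), 'ee_rot': array([-3.14139022e+00,  1.57070167e-03, -1.21300122e+00]), 'ft_force': array([ 0.96142108, -0.74962969,  0.03319167]), 'ft_torque': array([-0.0050532 , -0.04056535,  0.00046654]), 'gripper_width': 1.004472160344155}
scene 57.896078965255704 255.9167020271031 192.13367149669384 [[-0.71789244  0.69610436  0.00831638]
 [ 0.54617116  0.57059329 -0.61328653]
 [-0.4316567  -0.43573159 -0.78981674]] [ 0.45318824 -0.1667641   1.29160313]
fixture [([0.5535, -0.0731, 0.0126], 0.76)]
screw_axis [([0.5558, -0.0686, 0.0111], 0.67)]
post [([0.4971, -0.0868, 0.0948], 0.59), ([0.6056, -0.4144, 0.0397], 0.39)]
board [([0.4606, 0.148, 0.0024], 0.81), ([0.55
[... 221 characters left out ...]
flux_jar [([0.6065, -0.4118, 0.0445], 0.8)]
side 44.132847233104954 253.03511104637187 188.11704286168094 [[-0.82108076 -0.57073794 -0.00919743]
 [-0.38686545  0.56825952 -0.72623429]
 [ 0.41971598 -0.59273883 -0.68738575]] [0.40395967 0.32079935 1.42460205]
fixture [([0.5098, -0.0633, 0.0124], 0.75), ([0.5209, 0.3349, 0.0222], 0.44)]
screw_axis [([0.5106, -0.0693, 0.0081], 0.92)]
post [([0.4873, -0.0908, 0.093], 0.54)]
board [([0.5141, -0.1561, 0.035], 0.88), ([0.3525, -0.2408, 0.008], 0.6)]
sink_mid [([0.4457, 0.1928, 0.0378], 0.79), ([0.5245, -0.1609, 0.0687], 0.58)]
cleaner [([0.4752, -0.5279, 0.0722], 0.68)]
flux_jar [([0.5894, -0.4111, 0.0374], 0.65), ([0.4937, -0.0871, 0.0925], 0.32)]
```

View pics/scene0.png

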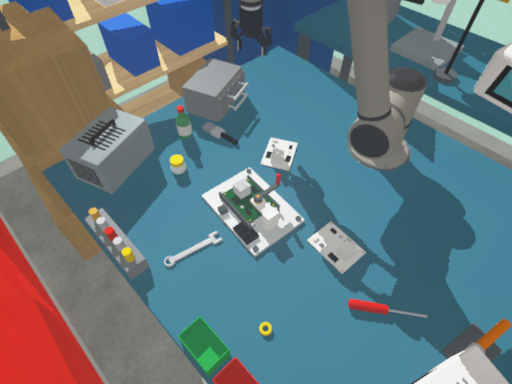

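View pics/side0.png

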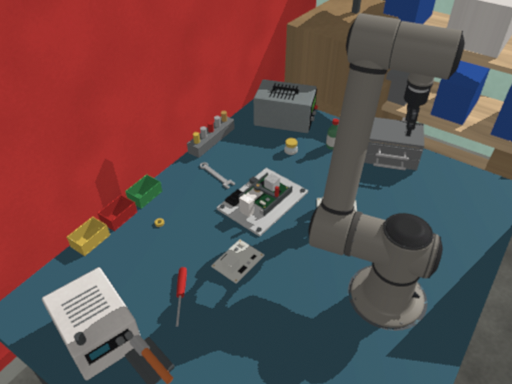

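The scene view shows the holder at about (252,210), with the green board and sink at (242,187), the white column at (270,215) and the red post at (278,180). White look-alike boards are at (280,153) and (336,246). They are white and lie on the table, so they aren't meant. I'll enlarge the holder.

Run:
```python
import cv2
a=cv2.imread("pics/scene0.png")[155:265,185:320]; cv2.imwrite("pics/sc_crop.png",cv2.resize(a,None,fx=5.4,fy=5.4,interpolation=cv2.INTER_CUBIC))
a=cv2.imread("pics/side0.png")[155:245,205:320]; cv2.imwrite("pics/si_crop.png",cv2.resize(a,None,fx=6,fy=6,interpolation=cv2.INTER_CUBIC))
```

```text
(no output)
```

View pics/sc_crop.png

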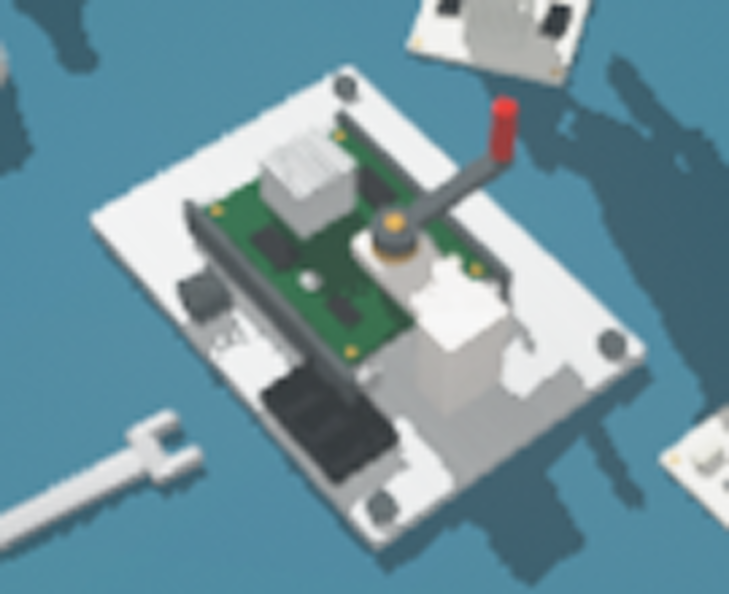

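View pics/si_crop.png

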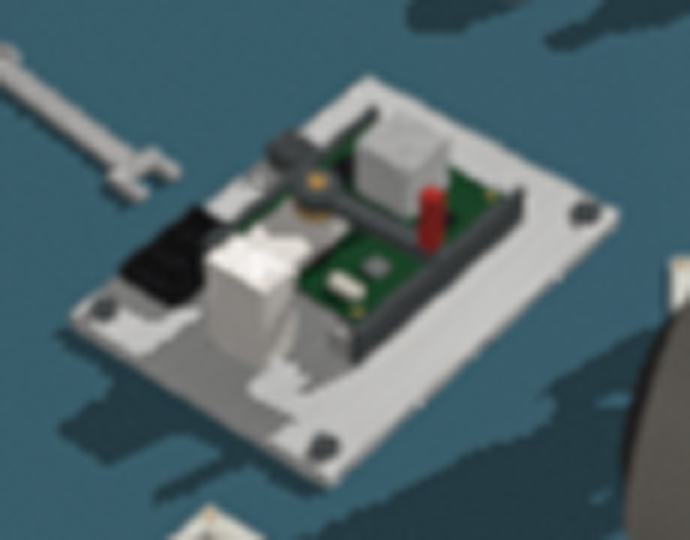

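The post is the red upright at scene (278,180) and side (276,191). The lever points to the holder's -x side, so it is open. Next I'll fit the holder pose from the plate corners, hub and post in both views.

```bash
cat > h.py <<'E'
import numpy as np
from scipy.optimize import least_squares
from rig import r,camera,spot_in,trace
def proj(p,X):
    c=np.asarray(X)@np.array(p["R"]).T+np.array(p["t"])
    f=192/np.tan(np.radians(p["vfov"]/2))
    return np.stack([p["cx"]+f*c[:,0]/c[:,2],p["cy"]+f*c[:,1]/c[:,2]],1)
E
python3 - <<'E'
from h import *
ps=camera("scene"); pd=camera("side")
sc=np.array([[350,67],[92,217],[647,350],[378,540],[394,222],[504,106]])/5.4+[185,155]-.4
si=np.array([[620,213],[370,76],[332,478],[72,315],[317,180],[431,193]])/6+[205,155]-.4
loc=lambda th,yb:np.array([[-100,-130,12],[100,-130,12],[-100,150,12],[100,150,12],[0,40,100],[80*np.sin(th),40+80*np.cos(th),136]])/1e3
def world(q,L):
    c,s=np.cos(q[2]),np.sin(q[2]); return L@np.array([[c,-s,0],[s,c,0],[0,0,1]]).T+[q[0],q[1],0]
def res(q):
    X=world(q,loc(q[3],0)); return np.r_[(proj(ps,X+[q[4],q[5],0])-sc).ravel(),(proj(pd,X-[q[4],q[5],0])-si).ravel(),q[4:]*300]
for y0 in (np.pi*.0,np.pi/2,np.pi,-np.pi/2):
    s=least_squares(res,[.53,-.08,y0,-1.3,0,0]); print(s.cost,s.x)
    if s.cost<200: print(s.fun.reshape(-1,2).round(2)); X=world(s.x,loc(s.x[3],0)); print(X[4:])
E
```

```text
1.1094035065319596 [ 5.31056849e-01 -1.32325417e-01 -9.58441815e-02 -1.62051512e+00
 -4.91691504e-04 -4.31289462e-04]
[[-0.1  -0.55]
 [-0.6  -0.15]
 [ 0.34 -0.23]
 [-0.25  0.6 ]
 [ 0.28  0.07]
 [ 0.27  0.03]
 [ 0.31 -0.15]
 [-0.21 -0.08]
 [-0.35  0.01]
 [-0.32 -0.17]
 [ 0.24  0.25]
 [ 0.42  0.03]
 [-0.15 -0.13]]
[[ 0.53488475 -0.092509    0.1       ]
 [ 0.45496984 -0.08882028  0.136     ]]
1.109403506529071 [ 5.31056849e-01 -1.32325415e-01 -9.58441824e-02 -1.62051521e+00
 -4.91691549e-04 -4.31289410e-04]
[[-0.1  -0.55]
 [-0.6  -0.15]
 [ 0.34 -0.23]
 [-0.25  0.6 ]
 [ 0.28  0.07]
 [ 0.27  0.03]
 [ 0.31 -0.15]
 [-0.21 -0.08]
 [-0.35  0.01]
 [-0.32 -0.17]
 [ 0.24  0.25]
 [ 0.42  0.03]
 [-0.15 -0.13]]
[[ 0.53488475 -0.092509    0.1       ]
 [ 0.45496984 -0.08882028  0.136     ]]
1.1094035065291339 [ 5.31056849e-01 -1.32325415e-01  6.18734112e+00 -1.62051521e+00
 -4.91691548e-04 -4.31289414e-04]
[[-0.1  -0.55]
 [-0.6  -0.15]
 [ 0.34 -0.23]
 [-0.25  0.6 ]
 [ 0.28  0.07]
 [ 0.27  0.03]
 [ 0.31 -0.15]
 [-0.21 -0.08]
 [-0.35  0.01]
 [-0.32 -0.17]
 [ 0.24  0.25]
 [ 0.42  0.03]
 [-0.15 -0.13]]
[[ 0.53488475 -0.092509    0.1       ]
 [ 0.45496984 -0.08882028  0.136     ]]
1.1094035065291021 [ 5.31056849e-01 -1.32325415e-01 -9.58441829e-02 -1.62051520e+00
 -4.91691542e-04 -4.31289416e-04]
[[-0.1  -0.55]
 [-0.6  -0.15]
 [ 0.34 -0.23]
 [-0.25  0.6 ]
 [ 0.28  0.07]
 [ 0.27  0.03]
 [ 0.31 -0.15]
 [-0.21 -0.08]
 [-0.35  0.01]
 [-0.32 -0.17]
 [ 0.24  0.25]
 [ 0.42  0.03]
 [-0.15 -0.13]]
[[ 0.53488475 -0.092509    0.1       ]
 [ 0.45496984 -0.08882028  0.136     ]]
```

The fit is sub-pixel: holder at (0.531, -0.132), yaw -0.096, screw angle about -1.62, post at (0.455, -0.089). I'll move above the start side with the fingers shut.

Request:
{"method": "apply_moves", "body": {
  "steps": [
    {"tx": -2.05,"ty": -3.16,"jaw": -1},
    {"tx": -2.05,"ty": -3.16,"jaw": -1},
    {"tx": -2.05,"ty": -3.16,"jaw": -1},
    {"tx": -2.05,"ty": -3.16,"jaw": -1},
    {"tx": -2.05,"ty": -3.16,"jaw": -1},
    {"tx": -2.05,"ty": -3.16,"jaw": -1},
    {"tx": -2.05,"ty": -3.16,"jaw": -1},
    {"tx": -2.05,"ty": -3.16,"jaw": -1},
    {"tx": -2.05,"ty": -3.16,"jaw": -1},
    {"tx": -2.05,"ty": -3.16,"jaw": -1}
  ],
  "newtons": 60
}}

```text
schema error: expected keys rx, ry, rz, tx, ty, tz, jaw
```

Request:
{"method": "apply_moves", "body": {
  "steps": [
    {"rz": -0.12},
    {"rz": -0.12},
    {"rz": -0.12},
    {"rz": -0.12},
    {"rz": -0.12},
    {"rz": -0.12},
    {"rz": -0.12},
    {"rz": -0.12},
    {"rz": -0.12},
    {"rz": -0.087}
  ]
}}

```text
schema error: expected keys rx, ry, rz, tx, ty, tz, jaw
```

Request:
{"method": "apply_moves", "body": {
  "steps": [
    {"rx": 0,"ry": 0,"rz": 0,"tx": -2.05,"ty": -3.16,"tz": 0,"jaw": -1},
    {"rx": 0,"ry": 0,"rz": 0,"tx": -2.05,"ty": -3.16,"tz": 0,"jaw": -1},
    {"rx": 0,"ry": 0,"rz": 0,"tx": -2.05,"ty": -3.16,"tz": 0,"jaw": -1},
    {"rx": 0,"ry": 0,"rz": 0,"tx": -2.05,"ty": -3.16,"tz": 0,"jaw": -1},
    {"rx": 0,"ry": 0,"rz": 0,"tx": -2.05,"ty": -3.16,"tz": 0,"jaw": -1},
    {"rx": 0,"ry": 0,"rz": 0,"tx": -2.05,"ty": -3.16,"tz": 0,"jaw": -1},
    {"rx": 0,"ry": 0,"rz": 0,"tx": -2.05,"ty": -3.16,"tz": 0,"jaw": -1},
    {"rx": 0,"ry": 0,"rz": 0,"tx": -2.05,"ty": -3.16,"tz": 0,"jaw": -1},
    {"rx": 0,"ry": 0,"rz": 0,"tx": -2.05,"ty": -3.16,"tz": 0,"jaw": -1},
    {"rx": 0,"ry": 0,"rz": 0,"tx": -2.05,"ty": -3.16,"tz": 0,"jaw": -1}
  ],
  "newtons": 60
}}

```text
clock: 1.73
tool_pos: [0.4089, -0.1874, 0.3042]
ee_rot: [-3.141, -0.001, -1.213]
ft_force: [0.5, 0.2, -1.6]
gripper_width: 0.001
```

Request:
{"method": "apply_moves", "body": {
  "steps": [
    {"rx": 0,"ry": 0,"rz": -0.12,"tx": 0,"ty": 0,"tz": 0,"jaw": -1},
    {"rx": 0,"ry": 0,"rz": -0.12,"tx": 0,"ty": 0,"tz": 0,"jaw": -1},
    {"rx": 0,"ry": 0,"rz": -0.12,"tx": 0,"ty": 0,"tz": 0,"jaw": -1},
    {"rx": 0,"ry": 0,"rz": -0.12,"tx": 0,"ty": 0,"tz": 0,"jaw": -1},
    {"rx": 0,"ry": 0,"rz": -0.12,"tx": 0,"ty": 0,"tz": 0,"jaw": -1},
    {"rx": 0,"ry": 0,"rz": -0.12,"tx": 0,"ty": 0,"tz": 0,"jaw": -1},
    {"rx": 0,"ry": 0,"rz": -0.12,"tx": 0,"ty": 0,"tz": 0,"jaw": -1},
    {"rx": 0,"ry": 0,"rz": -0.12,"tx": 0,"ty": 0,"tz": 0,"jaw": -1},
    {"rx": 0,"ry": 0,"rz": -0.12,"tx": 0,"ty": 0,"tz": 0,"jaw": -1},
    {"rx": 0,"ry": 0,"rz": -0.087,"tx": 0,"ty": 0,"tz": 0,"jaw": -1}
  ]
}}

```text
clock: 2.57
tool_pos: [0.4081, -0.1891, 0.304]
ee_rot: [3.141, -0.0, -0.04]
ft_force: [0.7, -0.2, 0.4]
gripper_width: -0.0
```

Request:
{"method": "apply_moves", "body": {
  "steps": [
    {"rx": 0,"ry": 0,"rz": 0.006,"tx": 2.1,"ty": -3.0,"tz": 0,"jaw": -1},
    {"rx": 0,"ry": 0,"rz": 0,"tx": 2.15,"ty": -3.2,"tz": 0,"jaw": -1},
    {"rx": 0,"ry": 0,"rz": 0,"tx": 0,"ty": 0,"tz": 3,"jaw": -1},
    {"rx": 0,"ry": 0,"rz": 0,"tx": 0,"ty": 0,"tz": 3,"jaw": -1},
    {"rx": 0,"ry": 0,"rz": 0,"tx": 0,"ty": 0,"tz": 3,"jaw": -1},
    {"rx": 0,"ry": 0,"rz": 0,"tx": 0,"ty": 0,"tz": 2.1,"jaw": -1},
    {"rx": 0,"ry": 0,"rz": 0,"tx": 0,"ty": 0,"tz": 1.5,"jaw": -1},
    {"rx": 0,"ry": 0,"rz": 0,"tx": 0,"ty": 0,"tz": 0,"jaw": -1}
  ]
}}

```text
clock: 3.23
tool_pos: [0.4522, -0.1286, 0.1752]
ee_rot: [-3.139, 0.005, -0.052]
ft_force: [0.3, 0.1, 0.1]
gripper_width: 0.002
```

Run:
```python
from h import *
import cv2
for i in range(6):
    p=camera(["scene","side","wrist"][i%3]); s=r.read_state(); print(s["clock"],s["tool_pos"],s["ee_rot"],s["ft_force"].round(2),s["qd"].round(3))
    if i>=3: cv2.imwrite(f"pics/b{i}.png",cv2.resize(p["pixels"][150:270,180:340],None,fx=4,fy=4) if i<5 else p["pixels"])
a=cv2.imread("pics/b3.png");b=cv2.imread("pics/b4.png");cv2.imwrite("pics/b34.png",cv2.resize(cv2.vconcat([a,b]),(400,600)))
```

```text
3.2833 [ 0.45299168 -0.12898473  0.17685821] [-3.14045689e+00  2.97420377e-03 -5.20486243e-02] [-0.07 -0.23  0.37] [ 0.    -0.038 -0.041  0.001  0.022  0.   ]
3.3333 [ 0.45368347 -0.12929363  0.17803778] [-3.14146517e+00  5.04514876e-04 -5.19999620e-02] [ 0.34 -0.57  1.02] [-0.001 -0.027 -0.023  0.     0.001 -0.001]
3.3833 [ 0.45410463 -0.12950403  0.17874994] [ 3.14099135e+00 -1.24897039e-03 -5.20009433e-02] [ 0.03 -0.4  -0.53] [-0.001 -0.015 -0.008 -0.002 -0.002  0.001]
3.4333 [ 0.45424058 -0.12955756  0.17908853] [ 3.14065799e+00 -2.10023112e-03 -5.20046979e-02] [ 0.19  0.33 -0.32] [ 0.001 -0.007 -0.002  0.    -0.003 -0.001]
3.4833 [ 0.45423892 -0.12958461  0.17918797] [ 3.14050415e+00 -2.45004428e-03 -5.20485851e-02] [-0.45 -0.38 -0.63] [ 0.001 -0.003  0.004  0.002 -0.004 -0.002]
3.5333 [ 0.45416397 -0.12954017  0.17913151] [ 3.14050705e+00 -2.40055366e-03 -5.20392336e-02] [-0.61 -0.72 -0.4 ] [-0.001  0.001  0.005  0.    -0.004  0.   ]
```

View pics/b3.png

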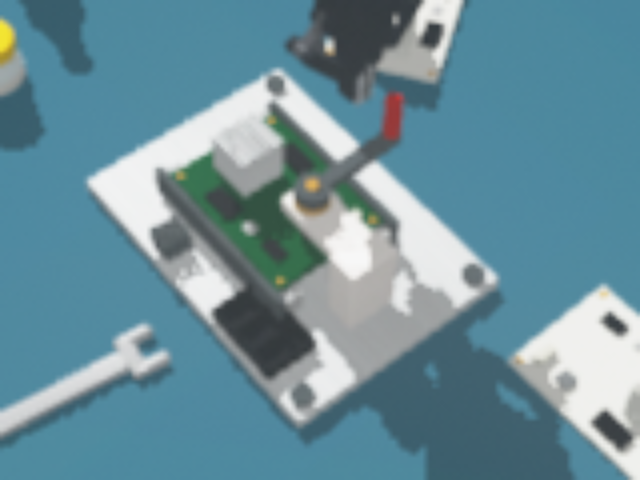

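View pics/b5.png

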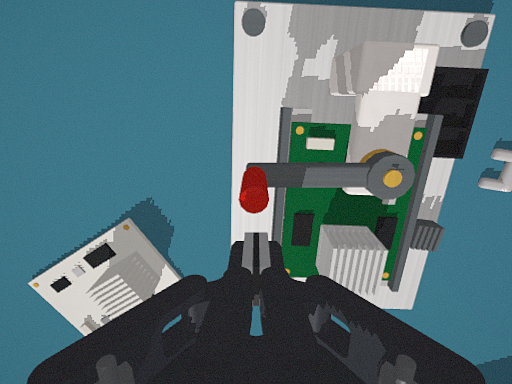

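The wrist view shows the post at (255,190) straight ahead of the shut fingers, with the lever clear. I'll advance to contact gently.

Request:
{"method": "apply_moves", "body": {
  "steps": [
    {"rx": 0,"ry": 0,"rz": 0,"tx": 0,"ty": -0.9,"tz": 0,"jaw": -1},
    {"rx": 0,"ry": 0,"rz": 0,"tx": 0,"ty": -0.6,"tz": 0,"jaw": -1},
    {"rx": 0,"ry": 0,"rz": 0,"tx": 0,"ty": -0.3,"tz": 0,"jaw": -1},
    {"rx": 0,"ry": 0,"rz": 0,"tx": 0,"ty": -0.2,"tz": 0,"jaw": -1},
    {"rx": 0,"ry": 0,"rz": 0,"tx": 0,"ty": -0.2,"tz": 0,"jaw": -1}
  ]
}}

```text
clock: 3.95
tool_pos: [0.4547, -0.1069, 0.178]
ee_rot: [3.141, -0.0, -0.051]
ft_force: [-1.2, -3.6, 1.2]
gripper_width: -0.002
```

Request:
{"method": "apply_moves", "body": {
  "steps": [
    {"rx": 0,"ry": 0,"rz": 0,"tx": 0,"ty": -0.15,"tz": 0,"jaw": -1},
    {"rx": 0,"ry": 0,"rz": 0,"tx": 0,"ty": -0.15,"tz": 0,"jaw": -1}
  ]
}}

```text
clock: 4.12
tool_pos: [0.4548, -0.1045, 0.178]
ee_rot: [3.141, 0.0, -0.052]
ft_force: [-2.5, -3.3, 1.1]
gripper_width: 0.0
```

In contact at an offset of 18 mm, as expected. Now I'll follow the arc.

Request:
{"method": "apply_moves", "body": {
  "steps": [
    {"rx": 0,"ry": 0,"rz": 0.06,"tx": -0.09,"ty": -0.48,"tz": 0,"jaw": -1},
    {"rx": 0,"ry": 0,"rz": 0.06,"tx": -0.09,"ty": -0.48,"tz": 0,"jaw": -1},
    {"rx": 0,"ry": 0,"rz": 0.06,"tx": -0.09,"ty": -0.48,"tz": 0,"jaw": -1},
    {"rx": 0,"ry": 0,"rz": 0.06,"tx": -0.09,"ty": -0.48,"tz": 0,"jaw": -1},
    {"rx": 0,"ry": 0,"rz": 0.06,"tx": -0.09,"ty": -0.48,"tz": 0,"jaw": -1}
  ]
}}

```text
clock: 4.53
tool_pos: [0.455, -0.0803, 0.178]
ee_rot: [3.141, -0.002, -0.355]
ft_force: [0.6, -3.9, -0.6]
gripper_width: 0.0
```

```bash
cat >> h.py <<'E'
C=np.array([.53488,-.09251]); PHI=-.0958
def arc():
    s=r.read_state(); p=s["tool_pos"]; y=s["ee_rot"][2]
    tx=np.array([np.cos(y),np.sin(y)]); ty=np.array([np.sin(y),-np.cos(y)])
    pc=p[:2]-ty*.018   # post centre estimate if in contact along face
    v=C-p[:2]; a,b=v@tx,v@ty
    # contact: post centre is 18mm ahead of face; post at radius 80
    xo=a-np.sqrt(.08**2-(b+.018)**2)   # lateral offset of post in tool x
    post=p[:2]+tx*xo-ty*.018; l=post-C
    th=np.pi/2-np.arctan2(l[1],l[0])+PHI; th=(th+np.pi)%(2*np.pi)-np.pi
    d=np.array([np.cos(PHI-th),np.sin(PHI-th)])
    F=-s["ft_force"][:2]
    print("t",s["clock"],"p",p.round(4),"yaw",y.round(4),"screw in tool mm",(1e3*a).round(1),(1e3*b).round(1),"post lateral mm",(1e3*xo).round(1),"theta",th.round(4),"yaw_err",((y-(PHI-th-np.pi/2)+np.pi)%(2*np.pi)-np.pi).round(3),"Fpush",(F@d).round(2),"Frad",(F@(l/.08)).round(2),"torque",(F[1]*l[0]-F[0]*l[1]).round(3),"fz",s["ft_force"][2].round(1))
E
python3 -c "from h import *;arc()"
```

```text
t 4.5333 p [ 0.455  -0.0803  0.178 ] yaw -0.3554 screw in tool mm 79.1 -16.3 post lateral mm -0.9 theta -1.2904 yaw_err 0.021 Fpush 3.44 Frad 2.02 torque -0.275 fz -0.6
```

Request:
{"method": "apply_moves", "body": {
  "steps": [
    {"rx": 0,"ry": 0,"rz": 0.06,"tx": -0.09,"ty": -0.48,"tz": 0,"jaw": -1},
    {"rx": 0,"ry": 0,"rz": 0.06,"tx": -0.09,"ty": -0.48,"tz": 0,"jaw": -1},
    {"rx": 0,"ry": 0,"rz": 0.06,"tx": -0.09,"ty": -0.48,"tz": 0,"jaw": -1},
    {"rx": 0,"ry": 0,"rz": 0.06,"tx": -0.09,"ty": -0.48,"tz": 0,"jaw": -1},
    {"rx": 0,"ry": 0,"rz": 0.06,"tx": -0.09,"ty": -0.48,"tz": 0,"jaw": -1},
    {"rx": 0,"ry": 0,"rz": 0.06,"tx": -0.09,"ty": -0.48,"tz": 0,"jaw": -1},
    {"rx": 0,"ry": 0,"rz": 0.06,"tx": -0.09,"ty": -0.48,"tz": 0,"jaw": -1},
    {"rx": 0,"ry": 0,"rz": 0.06,"tx": -0.09,"ty": -0.48,"tz": 0,"jaw": -1}
  ]
}}

```text
clock: 5.2
tool_pos: [0.4689, -0.0442, 0.1779]
ee_rot: [3.141, -0.001, -0.835]
ft_force: [-1.0, -4.7, 0.6]
gripper_width: 0.001
```

```bash
python3 -c "from h import *;arc()"
```

```text
t 5.2 p [ 0.4689 -0.0442  0.1779] yaw -0.8352 screw in tool mm 80.1 -16.5 post lateral mm 0.1 theta -0.8125 yaw_err 0.019 Fpush 3.81 Frad 2.87 torque -0.305 fz 0.6
```

Request:
{"method": "apply_moves", "body": {
  "steps": [
    {"rx": 0,"ry": 0,"rz": 0.06,"tx": -0.09,"ty": -0.48,"tz": 0,"jaw": -1},
    {"rx": 0,"ry": 0,"rz": 0.06,"tx": -0.09,"ty": -0.48,"tz": 0,"jaw": -1},
    {"rx": 0,"ry": 0,"rz": 0.06,"tx": -0.09,"ty": -0.48,"tz": 0,"jaw": -1},
    {"rx": 0,"ry": 0,"rz": 0.06,"tx": -0.09,"ty": -0.48,"tz": 0,"jaw": -1},
    {"rx": 0,"ry": 0,"rz": 0.06,"tx": -0.09,"ty": -0.48,"tz": 0,"jaw": -1},
    {"rx": 0,"ry": 0,"rz": 0.06,"tx": -0.09,"ty": -0.48,"tz": 0,"jaw": -1}
  ]
}}

```text
clock: 5.7
tool_pos: [0.4893, -0.0238, 0.1777]
ee_rot: [3.14, -0.0, -1.195]
ft_force: [-3.3, -4.7, 0.6]
gripper_width: 0.0
```

```bash
python3 -c "from h import *;arc()"
```

```text
t 5.7 p [ 0.4893 -0.0238  0.1777] yaw -1.1951 screw in tool mm 80.6 -17.2 post lateral mm 0.6 theta -0.4613 yaw_err 0.01 Fpush 4.77 Frad 3.17 torque -0.382 fz 0.6
```

Request:
{"method": "apply_moves", "body": {
  "steps": [
    {"rx": 0,"ry": 0,"rz": 0.05,"tx": -0.075,"ty": -0.4,"tz": 0,"jaw": -1},
    {"rx": 0,"ry": 0,"rz": 0.05,"tx": -0.075,"ty": -0.4,"tz": 0,"jaw": -1},
    {"rx": 0,"ry": 0,"rz": 0.05,"tx": -0.075,"ty": -0.4,"tz": 0,"jaw": -1},
    {"rx": 0,"ry": 0,"rz": 0.05,"tx": -0.075,"ty": -0.4,"tz": 0,"jaw": -1}
  ]
}}

```text
clock: 6.03
tool_pos: [0.5033, -0.0162, 0.1776]
ee_rot: [3.139, -0.0, -1.395]
ft_force: [-3.3, -3.8, 1.3]
gripper_width: -0.002
```

```bash
python3 -c "from h import *;arc()"
```

```text
t 6.0333 p [ 0.5033 -0.0162  0.1776] yaw -1.3947 screw in tool mm 80.7 -17.7 post lateral mm 0.7 theta -0.2682 yaw_err 0.004 Fpush 3.88 Frad 3.19 torque -0.311 fz 1.3
```

Request:
{"method": "apply_moves", "body": {
  "steps": [
    {"rx": 0,"ry": 0,"rz": 0.04,"tx": -0.06,"ty": -0.32,"tz": 0,"jaw": -1},
    {"rx": 0,"ry": 0,"rz": 0.04,"tx": -0.06,"ty": -0.32,"tz": 0,"jaw": -1},
    {"rx": 0,"ry": 0,"rz": 0.04,"tx": -0.06,"ty": -0.32,"tz": 0,"jaw": -1},
    {"rx": 0,"ry": 0,"rz": 0.03,"tx": -0.045,"ty": -0.24,"tz": 0,"jaw": -1}
  ]
}}

```text
clock: 6.37
tool_pos: [0.5148, -0.0124, 0.1775]
ee_rot: [3.139, -0.0, -1.544]
ft_force: [-4.7, -3.0, 1.7]
gripper_width: -0.001
```

```bash
python3 -c "from h import *;arc()"
```

```text
t 6.3667 p [ 0.5148 -0.0124  0.1775] yaw -1.5443 screw in tool mm 80.6 -18.0 post lateral mm 0.6 theta -0.1219 yaw_err 0.0 Fpush 4.76 Frad 2.88 torque -0.381 fz 1.7
```

Request:
{"method": "apply_moves", "body": {
  "steps": [
    {"rx": 0,"ry": 0,"rz": 0.015,"tx": -0.023,"ty": -0.12,"tz": 0,"jaw": -1},
    {"rx": 0,"ry": 0,"rz": 0.015,"tx": -0.023,"ty": -0.12,"tz": 0,"jaw": -1}
  ]
}}

```text
clock: 6.53
tool_pos: [0.5172, -0.0118, 0.1775]
ee_rot: [3.139, -0.0, -1.573]
ft_force: [-3.7, -3.0, 2.5]
gripper_width: -0.002
```

```bash
python3 -c "from h import *;arc()"
```

```text
t 6.5333 p [ 0.5172 -0.0118  0.1775] yaw -1.5726 screw in tool mm 80.7 -17.9 post lateral mm 0.7 theta -0.0923 yaw_err 0.002 Fpush 3.67 Frad 3.0 torque -0.293 fz 2.5
```

Request:
{"method": "apply_moves", "body": {
  "steps": [
    {"rx": 0,"ry": 0,"rz": 0.012,"tx": -0.018,"ty": -0.1,"tz": 0,"jaw": -1},
    {"rx": 0,"ry": 0,"rz": 0.012,"tx": -0.018,"ty": -0.1,"tz": 0,"jaw": -1},
    {"rx": 0,"ry": 0,"rz": 0.012,"tx": -0.018,"ty": -0.1,"tz": 0,"jaw": -1}
  ]
}}

```text
clock: 6.78
tool_pos: [0.52, -0.0113, 0.1775]
ee_rot: [3.139, 0.0, -1.608]
ft_force: [-4.5, -1.8, 2.1]
gripper_width: -0.002
```

```bash
python3 -c "from h import *;arc()"
```

```text
t 6.7833 p [ 0.52   -0.0113  0.1775] yaw -1.6085 screw in tool mm 80.6 -17.9 post lateral mm 0.6 theta -0.0567 yaw_err 0.001 Fpush 4.41 Frad 2.0 torque -0.353 fz 2.1
```

Request:
{"method": "apply_moves", "body": {
  "steps": [
    {"rx": 0,"ry": 0,"rz": 0.01,"tx": -0.015,"ty": -0.08,"tz": 0,"jaw": -1},
    {"rx": 0,"ry": 0,"rz": 0.01,"tx": -0.015,"ty": -0.08,"tz": 0,"jaw": -1}
  ]
}}

```text
clock: 6.95
tool_pos: [0.5216, -0.0109, 0.1775]
ee_rot: [3.139, 0.0, -1.628]
ft_force: [-4.4, -1.8, 3.1]
gripper_width: -0.001
```

```bash
python3 -c "from h import *;arc()"
```

```text
t 6.95 p [ 0.5216 -0.0109  0.1775] yaw -1.6283 screw in tool mm 80.7 -17.9 post lateral mm 0.7 theta -0.0372 yaw_err 0.001 Fpush 4.32 Frad 2.03 torque -0.346 fz 3.1
```

Request:
{"method": "apply_moves", "body": {
  "steps": [
    {"rx": 0,"ry": 0,"rz": 0.008,"tx": -0.01,"ty": -0.06,"tz": 0,"jaw": -1},
    {"rx": 0,"ry": 0,"rz": 0.008,"tx": -0.01,"ty": -0.06,"tz": 0,"jaw": -1}
  ]
}}

```text
clock: 7.12
tool_pos: [0.5228, -0.0108, 0.1775]
ee_rot: [3.139, 0.0, -1.644]
ft_force: [-4.8, -1.7, 2.4]
gripper_width: -0.001
```

Request:
{"method": "apply_moves", "body": {
  "steps": [
    {"rx": 0,"ry": 0,"rz": 0.008,"tx": -0.01,"ty": -0.06,"tz": 0,"jaw": -1},
    {"rx": 0,"ry": 0,"rz": 0.008,"tx": -0.01,"ty": -0.06,"tz": 0,"jaw": -1}
  ]
}}

```text
clock: 7.28
tool_pos: [0.524, -0.0106, 0.1775]
ee_rot: [3.139, 0.0, -1.66]
ft_force: [-5.0, -0.6, 0.6]
gripper_width: 0.002
```

```bash
python3 -c "from h import *;arc()"
```

```text
t 7.2833 p [ 0.524  -0.0106  0.1775] yaw -1.6603 screw in tool mm 80.6 -18.2 post lateral mm 0.6 theta -0.0083 yaw_err -0.002 Fpush 4.92 Frad 1.01 torque -0.394 fz 0.6
```

Request:
{"method": "apply_moves", "body": {
  "steps": [
    {"rx": 0,"ry": 0,"rz": 0.006,"tx": -0.01,"ty": -0.05,"tz": 0,"jaw": -1},
    {"rx": 0,"ry": 0,"rz": 0.006,"tx": -0.01,"ty": -0.05,"tz": 0,"jaw": -1}
  ]
}}

```text
clock: 7.45
tool_pos: [0.525, -0.0105, 0.1775]
ee_rot: [3.139, 0.0, -1.672]
ft_force: [-4.6, -1.7, 2.4]
gripper_width: 0.002
```

Request:
{"method": "apply_moves", "body": {
  "steps": [
    {"rx": 0,"ry": 0,"rz": 0.006,"tx": -0.01,"ty": -0.05,"tz": 0,"jaw": -1}
  ]
}}

```text
clock: 7.53
tool_pos: [0.5255, -0.0104, 0.1775]
ee_rot: [3.139, 0.0, -1.678]
ft_force: [-5.3, -0.8, 2.2]
gripper_width: -0.005
```

Request:
{"method": "apply_moves", "body": {
  "steps": [
    {"rx": 0,"ry": 0,"rz": 0.006,"tx": -0.01,"ty": -0.05,"tz": 0,"jaw": -1}
  ]
}}

```text
clock: 7.62
tool_pos: [0.526, -0.0104, 0.1775]
ee_rot: [3.139, 0.0, -1.684]
ft_force: [-4.8, -0.8, 2.3]
gripper_width: -0.0
```

```bash
python3 -c "from h import *;arc()"
```

```text
t 7.6167 p [ 0.526  -0.0104  0.1775] yaw -1.6842 screw in tool mm 80.6 -18.1 post lateral mm 0.6 theta 0.0159 yaw_err -0.002 Fpush 4.68 Frad 1.33 torque -0.374 fz 2.3
```

Request:
{"method": "apply_moves", "body": {
  "steps": [
    {"rx": 0,"ry": 0,"rz": 0,"tx": 0,"ty": -0.05,"tz": 0,"jaw": -1}
  ]
}}

```text
clock: 7.7
tool_pos: [0.5265, -0.0104, 0.1775]
ee_rot: [3.139, 0.0, -1.684]
ft_force: [-6.2, -1.2, 2.5]
gripper_width: -0.001
```

Request:
{"method": "apply_moves", "body": {
  "steps": [
    {"rx": 0,"ry": 0,"rz": 0,"tx": 0,"ty": -0.05,"tz": 0,"jaw": -1}
  ]
}}

```text
clock: 7.78
tool_pos: [0.527, -0.0104, 0.1775]
ee_rot: [3.139, 0.0, -1.684]
ft_force: [-4.8, -1.3, 2.3]
gripper_width: -0.001
```

Request:
{"method": "apply_moves", "body": {
  "steps": [
    {"rx": 0,"ry": 0,"rz": 0,"tx": 0,"ty": -0.04,"tz": 0,"jaw": -1}
  ]
}}

```text
clock: 7.87
tool_pos: [0.5273, -0.0104, 0.1775]
ee_rot: [3.138, 0.0, -1.684]
ft_force: [-5.9, 0.2, 3.0]
gripper_width: 0.002
```

```bash
python3 -c "from h import *;arc()"
```

```text
t 7.8667 p [ 0.5273 -0.0104  0.1775] yaw -1.6839 screw in tool mm 80.7 -16.8 post lateral mm 0.7 theta 0.0329 yaw_err 0.016 Fpush 5.92 Frad 0.55 torque -0.474 fz 3.0
```

Request:
{"method": "apply_moves", "body": {
  "steps": [
    {"rx": 0,"ry": 0,"rz": 0,"tx": 0,"ty": -0.04,"tz": 0,"jaw": -1}
  ]
}}

```text
clock: 7.95
tool_pos: [0.5276, -0.0104, 0.1775]
ee_rot: [3.138, 0.0, -1.684]
ft_force: [-6.3, -0.7, 2.4]
gripper_width: -0.004
```

Request:
{"method": "apply_moves", "body": {
  "steps": [
    {"rx": 0,"ry": 0,"rz": 0,"tx": 0,"ty": -0.04,"tz": 0,"jaw": -1}
  ]
}}

```text
clock: 8.03
tool_pos: [0.5278, -0.0104, 0.1774]
ee_rot: [3.138, 0.0, -1.684]
ft_force: [-6.3, -0.8, 3.5]
gripper_width: 0.002
```

```bash
python3 -c "
from h import *
for i in range(2): camera('side'); arc()"
```

```text
t 8.0833 p [ 0.5278 -0.0104  0.1774] yaw -1.6838 screw in tool mm 80.8 -16.3 post lateral mm 0.8 theta 0.0386 yaw_err 0.021 Fpush 6.73 Frad 1.21 torque -0.538 fz 2.8
t 8.1333 p [ 0.5278 -0.0104  0.1774] yaw -1.6838 screw in tool mm 80.8 -16.3 post lateral mm 0.8 theta 0.0383 yaw_err 0.021 Fpush 7.62 Frad 1.72 torque -0.609 fz 3.4
```

Request:
{"method": "apply_moves", "body": {
  "steps": [
    {"rx": 0,"ry": 0,"rz": 0,"tx": 0,"ty": -0.04,"tz": 0,"jaw": -1},
    {"rx": 0,"ry": 0,"rz": 0,"tx": 0,"ty": -0.04,"tz": 0,"jaw": -1}
  ]
}}

```text
clock: 8.3
tool_pos: [0.5283, -0.0104, 0.1773]
ee_rot: [3.137, 0.001, -1.684]
ft_force: [-8.4, 1.4, 3.9]
gripper_width: 0.003
```

```bash
python3 -c "
from h import *
for i in range(3): camera('side'); arc()"
```

```text
t 8.35 p [ 0.5283 -0.0104  0.1773] yaw -1.6838 screw in tool mm 80.8 -15.8 post lateral mm 0.8 theta 0.0444 yaw_err 0.027 Fpush 7.31 Frad 1.34 torque -0.585 fz 3.6
t 8.4 p [ 0.5282 -0.0104  0.1773] yaw -1.6838 screw in tool mm 80.8 -15.9 post lateral mm 0.9 theta 0.0437 yaw_err 0.026 Fpush 8.46 Frad 1.09 torque -0.677 fz 3.3
t 8.45 p [ 0.5282 -0.0104  0.1773] yaw -1.6838 screw in tool mm 80.8 -15.9 post lateral mm 0.9 theta 0.0436 yaw_err 0.026 Fpush 8.86 Frad 0.41 torque -0.709 fz 3.7
```

Request:
{"method": "apply_moves", "body": {
  "steps": [
    {"rx": 0,"ry": 0,"rz": 0,"tx": 0,"ty": -0.04,"tz": 0,"jaw": -1},
    {"rx": 0,"ry": 0,"rz": 0,"tx": 0,"ty": -0.02,"tz": 0,"jaw": -1}
  ]
}}

```text
clock: 8.62
tool_pos: [0.5286, -0.0104, 0.1773]
ee_rot: [3.136, 0.001, -1.684]
ft_force: [-8.6, 0.8, 3.1]
gripper_width: -0.002
```

```bash
python3 -c "
from h import *
for i in range(5): camera('side'); arc()"
```

```text
t 8.6667 p [ 0.5286 -0.0104  0.1773] yaw -1.6838 screw in tool mm 80.9 -15.5 post lateral mm 0.9 theta 0.0481 yaw_err 0.031 Fpush 7.52 Frad 1.01 torque -0.602 fz 4.4
t 8.7167 p [ 0.5286 -0.0104  0.1773] yaw -1.6838 screw in tool mm 80.8 -15.5 post lateral mm 0.9 theta 0.048 yaw_err 0.031 Fpush 7.23 Frad 0.56 torque -0.578 fz 4.1
t 8.7667 p [ 0.5285 -0.0104  0.1773] yaw -1.6838 screw in tool mm 80.9 -15.6 post lateral mm 0.9 theta 0.0478 yaw_err 0.031 Fpush 8.1 Frad 0.81 torque -0.648 fz 5.4
t 8.8167 p [ 0.5285 -0.0104  0.1773] yaw -1.6838 screw in tool mm 80.9 -15.5 post lateral mm 0.9 theta 0.0478 yaw_err 0.031 Fpush 8.38 Frad 1.74 torque -0.671 fz 3.7
t 8.8667 p [ 0.5286 -0.0104  0.1773] yaw -1.6837 screw in tool mm 80.9 -15.5 post lateral mm 0.9 theta 0.0481 yaw_err 0.031 Fpush 8.69 Frad 0.98 torque -0.696 fz 4.6
```

Request:
{"method": "apply_moves", "body": {
  "steps": [
    {"rx": 0,"ry": 0,"rz": 0,"tx": 0,"ty": -0.04,"tz": 0,"jaw": -1},
    {"rx": 0,"ry": 0,"rz": 0,"tx": 0,"ty": -0.04,"tz": 0,"jaw": -1}
  ]
}}

```text
clock: 9.03
tool_pos: [0.529, -0.0104, 0.1772]
ee_rot: [3.135, 0.001, -1.684]
ft_force: [-9.9, 0.7, 4.3]
gripper_width: -0.006
```

```bash
python3 -c "
from h import *
for i in range(6): camera('side'); arc()"
```

```text
t 9.0833 p [ 0.5291 -0.0104  0.1772] yaw -1.6837 screw in tool mm 80.9 -15.0 post lateral mm 1.0 theta 0.0542 yaw_err 0.037 Fpush 9.49 Frad 1.08 torque -0.759 fz 5.5
t 9.1333 p [ 0.529  -0.0104  0.1772] yaw -1.6837 screw in tool mm 80.9 -15.1 post lateral mm 1.0 theta 0.0535 yaw_err 0.036 Fpush 8.84 Frad 1.53 torque -0.707 fz 4.6
t 9.1833 p [ 0.529  -0.0104  0.1772] yaw -1.6837 screw in tool mm 80.9 -15.1 post lateral mm 1.0 theta 0.0537 yaw_err 0.037 Fpush 9.94 Frad 0.65 torque -0.795 fz 5.0
t 9.2333 p [ 0.529  -0.0104  0.1772] yaw -1.6837 screw in tool mm 80.9 -15.1 post lateral mm 1.0 theta 0.0537 yaw_err 0.037 Fpush 9.61 Frad 1.27 torque -0.769 fz 5.3
t 9.2833 p [ 0.529  -0.0104  0.1772] yaw -1.6837 screw in tool mm 80.9 -15.1 post lateral mm 0.9 theta 0.0538 yaw_err 0.037 Fpush 9.44 Frad 0.23 torque -0.755 fz 4.5
t 9.3333 p [ 0.529  -0.0104  0.1772] yaw -1.6837 screw in tool mm 80.9 -15.1 post lateral mm 1.0 theta 0.0534 yaw_err 0.036 Fpush 9.12 Frad 0.65 torque -0.73 fz 4.4
```

Request:
{"method": "apply_moves", "body": {
  "steps": [
    {"rx": 0,"ry": 0,"rz": 0,"tx": 0,"ty": -0.03,"tz": 0,"jaw": -1},
    {"rx": 0,"ry": 0,"rz": 0,"tx": 0,"ty": 0,"tz": 0,"jaw": -1},
    {"rx": 0,"ry": 0,"rz": 0,"tx": 0,"ty": 0,"tz": 0,"jaw": -1},
    {"rx": 0,"ry": 0,"rz": 0,"tx": 0,"ty": 0,"tz": 0,"jaw": -1},
    {"rx": 0,"ry": 0,"rz": 0,"tx": 0,"ty": 0,"tz": 0,"jaw": -1},
    {"rx": 0,"ry": 0,"rz": 0,"tx": 0,"ty": 0,"tz": 0,"jaw": -1},
    {"rx": 0,"ry": 0,"rz": 0,"tx": 0,"ty": 0,"tz": 0,"jaw": -1}
  ]
}}

```text
clock: 9.92
tool_pos: [0.5292, -0.0104, 0.1772]
ee_rot: [3.134, 0.001, -1.684]
ft_force: [-10.2, 1.5, 4.8]
gripper_width: -0.002
```

```bash
python3 -c "
from h import *
import cv2
for i in range(12): p=camera('scene' if i%2 else 'side'); (arc() if i%3==0 else print(r.read_state()['ft_force']))
cv2.imwrite('pics/seat.png',cv2.resize(p['pixels'][140:280,170:350],None,fx=4,fy=4))"
```

```text
t 9.9667 p [ 0.5292 -0.0104  0.1772] yaw -1.6837 screw in tool mm 80.9 -14.9 post lateral mm 1.0 theta 0.0558 yaw_err 0.039 Fpush 9.03 Frad 0.94 torque -0.722 fz 5.1
[-10.72334855   0.90618822   3.84604499]
[-9.97469116  0.6467478   5.16990489]
t 10.1167 p [ 0.5292 -0.0104  0.1772] yaw -1.6836 screw in tool mm 80.9 -14.9 post lateral mm 1.0 theta 0.0556 yaw_err 0.039 Fpush 9.78 Frad 1.05 torque -0.782 fz 5.0
[-10.04498889   0.06284591   4.96866016]
[-9.61402834  0.10904433  4.80386612]
t 10.2667 p [ 0.5292 -0.0104  0.1772] yaw -1.6837 screw in tool mm 80.9 -14.9 post lateral mm 1.0 theta 0.0558 yaw_err 0.039 Fpush 10.86 Frad 0.65 torque -0.869 fz 4.1
[-10.33875997   0.49292125   5.20276081]
[-9.56869881  0.67727633  4.66475348]
t 10.4167 p [ 0.5292 -0.0104  0.1772] yaw -1.6837 screw in tool mm 80.9 -14.9 post lateral mm 1.0 theta 0.0558 yaw_err 0.039 Fpush 10.26 Frad 1.02 torque -0.821 fz 4.3
[-9.89900238  0.22859091  4.62337814]
[-9.09293766  0.45538882  4.78280855]
```

View pics/seat.png

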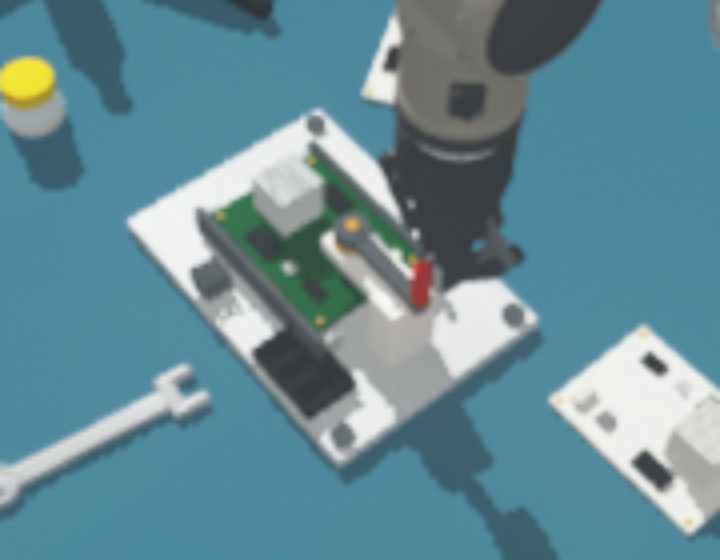

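The lever lies along the rails, with the post at about (422,285) in the crop, and I held about 10 N for over 1 s. Now letting go.

Request:
{"method": "apply_moves", "body": {
  "steps": [
    {"rx": 0,"ry": 0,"rz": 0,"tx": 0,"ty": 0,"tz": 0,"jaw": -1},
    {"rx": 0,"ry": 0,"rz": 0,"tx": 0,"ty": 0,"tz": 0,"jaw": -1},
    {"rx": 0,"ry": 0,"rz": 0,"tx": 0,"ty": 0,"tz": 0,"jaw": -1},
    {"rx": 0,"ry": 0,"rz": 0,"tx": 0,"ty": 0.15,"tz": 0,"jaw": -1},
    {"rx": 0,"ry": 0,"rz": 0,"tx": 0,"ty": 0.3,"tz": 0,"jaw": -1},
    {"rx": 0,"ry": 0,"rz": 0,"tx": 0,"ty": 0.8,"tz": 0,"jaw": -1},
    {"rx": 0,"ry": 0,"rz": 0,"tx": 0,"ty": 1.5,"tz": 0,"jaw": -1},
    {"rx": 0,"ry": 0,"rz": 0,"tx": 0,"ty": 2.5,"tz": 0,"jaw": -1},
    {"rx": 0,"ry": 0,"rz": 0,"tx": 0,"ty": 2.5,"tz": -2,"jaw": -1},
    {"rx": 0,"ry": 0,"rz": 0,"tx": 0,"ty": 0,"tz": -3.5,"jaw": -1}
  ]
}}

```text
clock: 11.35
tool_pos: [0.448, -0.0009, 0.2294]
ee_rot: [3.128, 0.001, -1.684]
ft_force: [0.2, -0.2, -0.6]
gripper_width: 0.001
```

Request:
{"method": "apply_moves", "body": {
  "steps": [
    {"rx": 0,"ry": 0,"rz": -0.12,"tx": 0,"ty": 0,"tz": -3,"jaw": -1},
    {"rx": 0,"ry": 0,"rz": -0.12,"tx": 0,"ty": 0,"tz": -1.5,"jaw": -1},
    {"rx": 0,"ry": 0,"rz": -0.12,"tx": 0,"ty": 0,"tz": 0,"jaw": -1},
    {"rx": 0,"ry": 0,"rz": -0.12,"tx": 0,"ty": 0,"tz": 0,"jaw": -1},
    {"rx": 0,"ry": 0,"rz": -0.12,"tx": 0,"ty": 0,"tz": 0,"jaw": -1},
    {"rx": 0,"ry": 0,"rz": -0.12,"tx": 0,"ty": 0,"tz": 0,"jaw": -1},
    {"rx": 0,"ry": 0,"rz": -0.12,"tx": 0,"ty": 0,"tz": 0,"jaw": -1},
    {"rx": 0,"ry": 0,"rz": -0.12,"tx": 0,"ty": 0,"tz": 0,"jaw": -1},
    {"rx": 0,"ry": 0,"rz": -0.12,"tx": 0,"ty": 0,"tz": 0,"jaw": -1},
    {"rx": 0,"ry": 0,"rz": -0.12,"tx": 0,"ty": 0,"tz": 0,"jaw": -1}
  ]
}}

```text
clock: 12.18
tool_pos: [0.4547, -0.0021, 0.2779]
ee_rot: [-3.141, -0.001, -0.478]
ft_force: [-0.6, 0.5, -0.1]
gripper_width: 0.004
```

Request:
{"method": "apply_moves", "body": {
  "steps": [
    {"rx": 0,"ry": 0,"rz": -0.12,"tx": 0,"ty": 0,"tz": 0,"jaw": -1},
    {"rx": 0,"ry": 0,"rz": -0.12,"tx": 0,"ty": 0,"tz": 0,"jaw": -1},
    {"rx": 0,"ry": 0,"rz": -0.12,"tx": 0,"ty": 0,"tz": 0,"jaw": -1},
    {"rx": 0,"ry": 0,"rz": -0.03,"tx": 0,"ty": 0,"tz": 0,"jaw": -1}
  ]
}}

```text
clock: 12.52
tool_pos: [0.4547, -0.0021, 0.2779]
ee_rot: [-3.141, -0.001, -0.088]
ft_force: [0.2, -0.8, -0.1]
gripper_width: -0.001
```

Run:
```python
from h import *
import cv2
a=camera("scene")["pixels"][150:265,185:320]; b=camera("side")["pixels"][155:245,205:320]
cv2.imwrite("pics/c1.png",cv2.resize(a,None,fx=5,fy=5,interpolation=cv2.INTER_CUBIC))
cv2.imwrite("pics/c2.png",cv2.resize(b,None,fx=6,fy=6,interpolation=cv2.INTER_CUBIC))
```

```text
(no output)
```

View pics/c1.png

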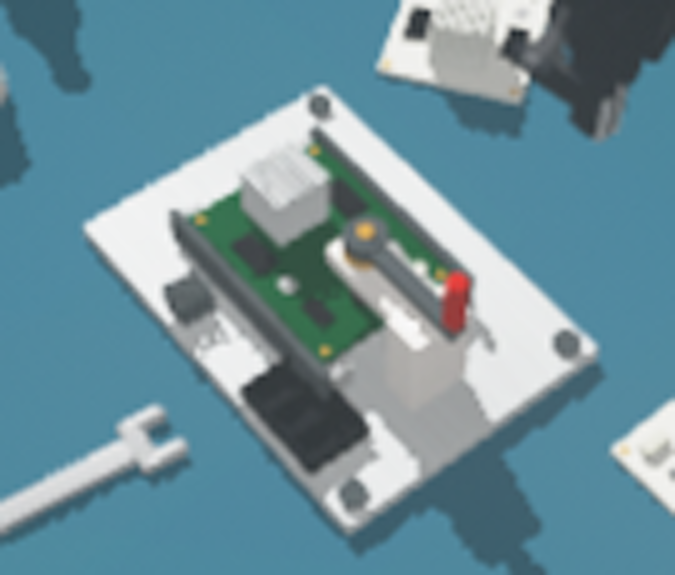

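View pics/c2.png

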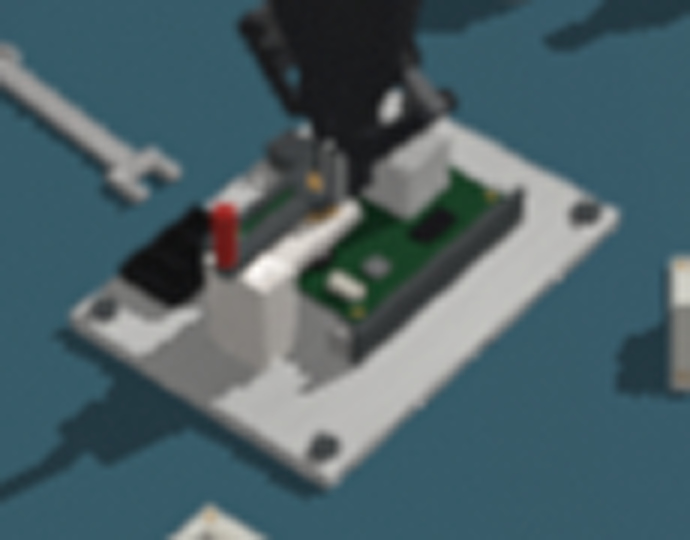

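Run:
```python
from h import *
ps=camera("scene"); pd=camera("side")
q=np.array([.53106,-.13233,-.0958])
def W(L):
    c,s=np.cos(PHI),np.sin(PHI); return np.atleast_2d(L)@np.array([[c,-s,0],[s,c,0],[0,0,1]]).T+[q[0],q[1],0]
D=np.array([-.00049,-.00043,0])
o=np.array([185,150])-.4
t=lambda L:proj(ps,W(L)+D)
px=np.array([457,280])/5+o
f=least_squares(lambda a:(t([.08*np.sin(a[0]),.04+.08*np.cos(a[0]),.136])-px).ravel(),[0.]); print("theta scene",f.x,f.fun)
px2=np.array([225,212])/6+[205,155]-.4
f=least_squares(lambda a:(proj(pd,W([.08*np.sin(a[0]),.04+.08*np.cos(a[0]),.136])-D)-px2).ravel(),[0.]); print("theta side",f.x,f.fun)
c=np.array([[284,147],[242,187],[331,180],[283,213]])/5+o
f=least_squares(lambda a:(t(np.array([[-.02,-.02,.077],[.02,-.02,.077],[-.02,.02,.077],[.02,.02,.077]])+[a[0],a[1],0])-c).ravel(),[0,-.04]); print("sink holder",f.x,f.fun.round(2)); x,y=f.x
print("sink world",W([x,y,.057]),"free face",W([x,y-.02,.057]), "TCP 25mm before contact",W([x,y-.02-.011-.025,.128]))
```

```text
theta scene [-0.0021768] [0.26926007 0.40285008]
theta side [-0.00674289] [ 0.15604285 -0.26982222]
sink holder [ 0.00413837 -0.03454711] [ 1.44 -0.08 -0.43 -1.96 -0.12  1.12 -0.85  0.86]
sink world [[ 0.53187484 -0.16711455  0.057     ]] free face [[ 0.52996177 -0.18702284  0.057     ]] TCP 25mm before contact [[ 0.52651825 -0.22285777  0.128     ]]
```

The lever angle reads about 0 (-0.002 and -0.007 rad) after release, so the screw is seated and staying. Moving to the free side of the sink.

Request:
{"method": "apply_moves", "body": {
  "steps": [
    {"rx": 0,"ry": 0,"rz": 0.008,"tx": 1.31,"ty": 3.3,"tz": 0,"jaw": -1},
    {"rx": 0,"ry": 0,"rz": 0,"tx": 1.31,"ty": 3.3,"tz": 0,"jaw": -1},
    {"rx": 0,"ry": 0,"rz": 0,"tx": 1.31,"ty": 3.3,"tz": 0,"jaw": -1},
    {"rx": 0,"ry": 0,"rz": 0,"tx": 1.31,"ty": 3.3,"tz": 0,"jaw": -1},
    {"rx": 0,"ry": 0,"rz": 0,"tx": 1.31,"ty": 3.3,"tz": 0,"jaw": -1},
    {"rx": 0,"ry": 0,"rz": 0,"tx": 1.31,"ty": 3.3,"tz": 0,"jaw": -1},
    {"rx": 0,"ry": 0,"rz": 0,"tx": 1.31,"ty": 3.3,"tz": 0,"jaw": -1},
    {"rx": 0,"ry": 0,"rz": 0,"tx": 0,"ty": 0,"tz": 2,"jaw": -1},
    {"rx": 0,"ry": 0,"rz": 0,"tx": 0,"ty": 0,"tz": 2,"jaw": -1},
    {"rx": 0,"ry": 0,"rz": 0,"tx": 0,"ty": 0,"tz": 0,"jaw": -1}
  ]
}}

```text
clock: 13.55
tool_pos: [0.5212, -0.2412, 0.2339]
ee_rot: [-3.138, 0.006, -0.104]
ft_force: [-0.0, -0.5, 0.3]
gripper_width: -0.003
```

Run:
```python
from h import *
import cv2
camera("side");camera("side"); s=r.read_state(); p=camera("wrist"); cv2.imwrite("pics/w2.png",p["pixels"])
np.savez("w2.npz",pos=s["tool_pos"],rot=s["ee_rot"],T=p["tool_from_camera"],f=192/np.tan(np.radians(p["vfov"]/2)),c=[p["cx"],p["cy"]])
print(s["tool_pos"],s["ee_rot"],s["ft_force"])
```

```text
[ 0.52251757 -0.24115854  0.23764473] [-3.14083017e+00  1.29138271e-03 -1.02671939e-01] [0.31277888 0.56059478 0.59356928]
```

View pics/w2.png

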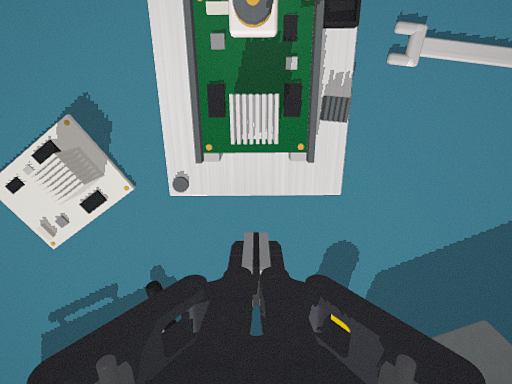

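```bash
cat >> h.py <<'E'
from scipy.spatial.transform import Rotation as Ro
def wpix(f,uv,z):
    d=np.load(f); T=d["T"]; R=Ro.from_euler("xyz",d["rot"]).as_matrix()
    k=R@(T[:3,:3]@np.array([(uv[0]-d["c"][0])/d["f"],(uv[1]-d["c"][1])/d["f"],1])); o=d["pos"]+R@T[:3,3]
    w=o+k*(z-o[2])/k[2]; v=w[:2]-[.53106,-.13233]; c,s=np.cos(PHI),np.sin(PHI)
    return w.round(4),(np.array([c*v[0]+s*v[1],-s*v[0]+c*v[1]])*1e3).round(1)
E
python3 - <<'E'
from h import *
for n,uv,z in [("sinkL",(230,144),.077),("sinkR",(279,144),.077),("sinkbackL",(230,94),.077),("plateL",(169,195),.012),("plateR",(341,194),.012),("boardL",(203,152),.037),("boardR",(307,152),.037)]: print(n,*wpix("w2.npz",uv,z))
E
```

```text
sinkL [ 0.5056 -0.1941  0.077 ] [-19.4 -63.9]
sinkR [ 0.5472 -0.1984  0.077 ] [ 22.4 -64.2]
sinkbackL [ 0.511  -0.1543  0.077 ] [-17.9 -23.7]
plateL [ 0.4198 -0.2549  0.012 ] [ -99.  -132.6]
plateR [ 0.6191 -0.2741  0.012 ] [ 101.2 -132.7]
boardL [ 0.4729 -0.205   0.037 ] [-50.9 -77.9]
boardR [ 0.5776 -0.2158  0.037 ] [ 54.3 -78.7]
```

Request:
{"method": "apply_moves", "body": {
  "steps": [
    {"rx": 0,"ry": 0,"rz": -0.007,"tx": -0.1,"ty": 0,"tz": 3,"jaw": -1},
    {"rx": 0,"ry": 0,"rz": 0,"tx": 0,"ty": 0,"tz": 3,"jaw": -1},
    {"rx": 0,"ry": 0,"rz": 0,"tx": 0,"ty": 0,"tz": 3,"jaw": -1},
    {"rx": 0,"ry": 0,"rz": 0,"tx": 0,"ty": 0,"tz": 1.5,"jaw": -1},
    {"rx": 0,"ry": 0,"rz": 0,"tx": 0,"ty": 0,"tz": 0.7,"jaw": -1},
    {"rx": 0,"ry": 0,"rz": 0,"tx": 0,"ty": 0,"tz": 0,"jaw": -1},
    {"rx": 0,"ry": 0,"rz": 0,"tx": 0,"ty": -0.8,"tz": 0,"jaw": -1},
    {"rx": 0,"ry": 0,"rz": 0,"tx": 0,"ty": -0.8,"tz": 0,"jaw": -1},
    {"rx": 0,"ry": 0,"rz": 0,"tx": 0,"ty": -0.6,"tz": 0,"jaw": -1},
    {"rx": 0,"ry": 0,"rz": 0,"tx": 0,"ty": 0,"tz": 0,"jaw": -1}
  ]
}}

```text
clock: 14.53
tool_pos: [0.5243, -0.2179, 0.1272]
ee_rot: [3.141, -0.002, -0.093]
ft_force: [-0.9, 0.1, -0.1]
gripper_width: 0.008
```

Run:
```python
from h import *
import cv2
camera("side");camera("side"); s=r.read_state(); p=camera("wrist"); cv2.imwrite("pics/w3.png",p["pixels"]); q=camera("side")["pixels"][140:245,205:330]; cv2.imwrite("pics/s3.png",cv2.resize(q,None,fx=5,fy=5))
print(s["tool_pos"],s["ee_rot"],s["ft_force"])
```

```text
[ 0.52419424 -0.21896876  0.12674696] [ 3.14082037e+00 -1.27879189e-03 -9.38934183e-02] [ 0.61362721  0.38104619 -0.39234543]
```

View pics/w3.png

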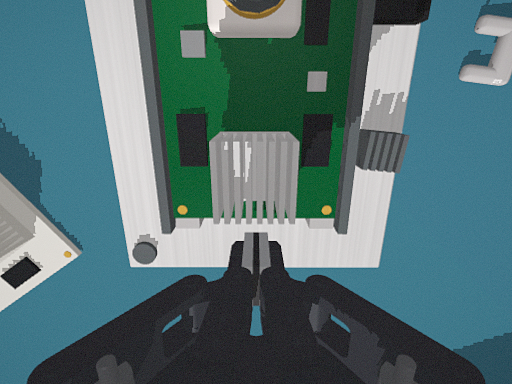

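The fingers are centred on the sink's free side (fins at columns 210–299, fingers at 256). Creeping to contact.

Request:
{"method": "apply_moves", "body": {
  "steps": [
    {"rx": 0,"ry": 0,"rz": 0,"tx": 0,"ty": -0.5,"tz": 0,"jaw": -1},
    {"rx": 0,"ry": 0,"rz": 0,"tx": 0,"ty": -0.4,"tz": 0,"jaw": -1},
    {"rx": 0,"ry": 0,"rz": 0,"tx": 0,"ty": -0.1,"tz": 0,"jaw": -1},
    {"rx": 0,"ry": 0,"rz": 0,"tx": 0,"ty": -0.05,"tz": 0,"jaw": -1}
  ]
}}

```text
clock: 15.07
tool_pos: [0.5248, -0.2086, 0.1258]
ee_rot: [-3.142, 0.0, -0.095]
ft_force: [-0.6, -0.7, 0.3]
gripper_width: 0.003
```

Request:
{"method": "apply_moves", "body": {
  "steps": [
    {"rx": 0,"ry": 0,"rz": 0,"tx": 0,"ty": -0.05,"tz": 0,"jaw": -1},
    {"rx": 0,"ry": 0,"rz": 0,"tx": 0,"ty": -0.05,"tz": 0,"jaw": -1}
  ]
}}

```text
clock: 15.23
tool_pos: [0.5249, -0.208, 0.1259]
ee_rot: [3.141, 0.0, -0.095]
ft_force: [-0.1, 0.8, -0.8]
gripper_width: -0.001
```

Request:
{"method": "apply_moves", "body": {
  "steps": [
    {"rx": 0,"ry": 0,"rz": 0,"tx": 0,"ty": -0.05,"tz": 0,"jaw": -1},
    {"rx": 0,"ry": 0,"rz": 0,"tx": 0,"ty": -0.05,"tz": 0,"jaw": -1}
  ]
}}

```text
clock: 15.4
tool_pos: [0.525, -0.207, 0.1259]
ee_rot: [3.141, -0.0, -0.095]
ft_force: [-0.4, 0.5, -0.5]
gripper_width: -0.004
```

Request:
{"method": "apply_moves", "body": {
  "steps": [
    {"rx": 0,"ry": 0,"rz": 0,"tx": 0,"ty": -0.05,"tz": 0,"jaw": -1},
    {"rx": 0,"ry": 0,"rz": 0,"tx": 0,"ty": -0.04,"tz": 0,"jaw": -1}
  ]
}}

```text
clock: 15.57
tool_pos: [0.525, -0.2061, 0.1259]
ee_rot: [3.142, 0.0, -0.095]
ft_force: [-0.0, -0.0, 0.2]
gripper_width: 0.002
```

Request:
{"method": "apply_moves", "body": {
  "steps": [
    {"rx": 0,"ry": 0,"rz": 0,"tx": 0,"ty": -0.04,"tz": 0,"jaw": -1},
    {"rx": 0,"ry": 0,"rz": 0,"tx": 0,"ty": -0.04,"tz": 0,"jaw": -1}
  ]
}}

```text
clock: 15.73
tool_pos: [0.5251, -0.2052, 0.1259]
ee_rot: [3.142, -0.0, -0.095]
ft_force: [0.6, 0.3, 0.0]
gripper_width: 0.003
```

Request:
{"method": "apply_moves", "body": {
  "steps": [
    {"rx": 0,"ry": 0,"rz": 0,"tx": 0,"ty": -0.04,"tz": 0,"jaw": -1}
  ]
}}

```text
clock: 15.82
tool_pos: [0.5252, -0.2048, 0.1259]
ee_rot: [3.141, 0.0, -0.095]
ft_force: [0.1, -0.6, 0.1]
gripper_width: -0.003
```

Request:
{"method": "apply_moves", "body": {
  "steps": [
    {"rx": 0,"ry": 0,"rz": 0,"tx": 0,"ty": -0.04,"tz": 0,"jaw": -1}
  ]
}}

```text
clock: 15.9
tool_pos: [0.5252, -0.2048, 0.1259]
ee_rot: [3.141, -0.0, -0.095]
ft_force: [-1.0, -3.0, -0.6]
gripper_width: 0.002
```

Request:
{"method": "apply_moves", "body": {
  "steps": [
    {"rx": 0,"ry": 0,"rz": 0,"tx": 0,"ty": -0.03,"tz": 0,"jaw": -1}
  ]
}}

```text
clock: 15.98
tool_pos: [0.5252, -0.2047, 0.1259]
ee_rot: [3.14, -0.0, -0.095]
ft_force: [-1.5, -5.1, 0.2]
gripper_width: 0.001
```

Contact, and stiff. The clamp is holding. Raising to about 8 N.

Request:
{"method": "apply_moves", "body": {
  "steps": [
    {"rx": 0,"ry": 0,"rz": 0,"tx": 0,"ty": -0.03,"tz": 0,"jaw": -1}
  ]
}}

```text
clock: 16.07
tool_pos: [0.5252, -0.2047, 0.126]
ee_rot: [3.14, -0.0, -0.095]
ft_force: [-1.9, -6.0, -1.7]
gripper_width: -0.006
```

Run:
```python
from h import *
for i in range(3):
    camera("side"); s=r.read_state(); print(s["clock"],s["tool_pos"],s["ft_force"].round(1))
```

```text
16.1167 [ 0.5252045  -0.20469445  0.12595679] [-1.2 -4.3 -0.4]
16.1667 [ 0.52519519 -0.20468672  0.12594382] [-0.8 -5.1 -0.9]
16.2167 [ 0.52517963 -0.2047      0.12593256] [-1.4 -5.8 -0.2]
```

Request:
{"method": "apply_moves", "body": {
  "steps": [
    {"rx": 0,"ry": 0,"rz": 0,"tx": 0,"ty": -0.03,"tz": 0,"jaw": -1},
    {"rx": 0,"ry": 0,"rz": 0,"tx": 0,"ty": -0.02,"tz": 0,"jaw": -1}
  ]
}}

```text
clock: 16.38
tool_pos: [0.5252, -0.2046, 0.126]
ee_rot: [3.139, -0.0, -0.095]
ft_force: [-2.5, -8.3, -1.3]
gripper_width: 0.001
```

Run:
```python
from h import *
for i in range(4):
    camera("side"); s=r.read_state(); print(s["clock"],s["tool_pos"],s["ft_force"].round(1))
```

```text
16.4333 [ 0.52518623 -0.20461815  0.12595519] [-1.7 -7.2 -1.2]
16.4833 [ 0.5252202  -0.20462978  0.12597796] [-0.8 -7.1 -1.9]
16.5333 [ 0.52520615 -0.20464692  0.12598098] [-2.3 -6.9 -0.9]
16.5833 [ 0.52518325 -0.20462901  0.1259557 ] [-2.  -7.2 -1.2]
```

Force is about 7.3 N. Nudging it up to 8 N and holding for about 0.8 s.

Request:
{"method": "apply_moves", "body": {
  "steps": [
    {"rx": 0,"ry": 0,"rz": 0,"tx": 0,"ty": -0.02,"tz": 0,"jaw": -1},
    {"rx": 0,"ry": 0,"rz": 0,"tx": 0,"ty": 0,"tz": 0,"jaw": -1},
    {"rx": 0,"ry": 0,"rz": 0,"tx": 0,"ty": 0,"tz": 0,"jaw": -1},
    {"rx": 0,"ry": 0,"rz": 0,"tx": 0,"ty": 0,"tz": 0,"jaw": -1},
    {"rx": 0,"ry": 0,"rz": 0,"tx": 0,"ty": 0,"tz": 0,"jaw": -1}
  ]
}}

```text
clock: 17.0
tool_pos: [0.5252, -0.2046, 0.126]
ee_rot: [3.139, -0.0, -0.095]
ft_force: [-2.2, -8.4, -1.9]
gripper_width: 0.0
```

Run:
```python
from h import *
for i in range(8):
    camera("side"); s=r.read_state(); print(s["clock"],s["tool_pos"],s["ft_force"].round(1))
```

```text
17.05 [ 0.52520589 -0.20461692  0.1259869 ] [-1.5 -8.1 -1.5]
17.1 [ 0.52516957 -0.20459883  0.12593984] [-2.5 -7.7 -1.9]
17.15 [ 0.52519982 -0.20462238  0.12598527] [-1.5 -7.4 -1.6]
17.2 [ 0.52519758 -0.20459014  0.12597331] [-2.3 -8.1 -2.2]
17.25 [ 0.52521215 -0.20460975  0.12599039] [-1.5 -7.6 -2.5]
17.3 [ 0.52519652 -0.20459155  0.12596763] [-2.2 -8.2 -1.4]
17.35 [ 0.52520296 -0.2045989   0.12596665] [-3.  -7.7 -1.3]
17.4 [ 0.52521233 -0.2046103   0.12598886] [-1.9 -8.  -1.9]
```

About 8 N held for over 0.7 s and the sink didn't move (tool moved less than 0.2 mm). Letting go and rising clear.

Request:
{"method": "apply_moves", "body": {
  "steps": [
    {"rx": 0,"ry": 0,"rz": 0,"tx": 0,"ty": 0.15,"tz": 0,"jaw": -1},
    {"rx": 0,"ry": 0,"rz": 0,"tx": 0,"ty": 0.5,"tz": 0,"jaw": -1},
    {"rx": 0,"ry": 0,"rz": 0,"tx": 0,"ty": 1.5,"tz": 0,"jaw": -1},
    {"rx": 0,"ry": 0,"rz": 0,"tx": 0,"ty": 1.8,"tz": 0,"jaw": -1},
    {"rx": 0,"ry": 0,"rz": 0,"tx": 0,"ty": 0,"tz": -3,"jaw": -1},
    {"rx": 0,"ry": 0,"rz": 0,"tx": 0,"ty": 0,"tz": -4,"jaw": -1},
    {"rx": 0,"ry": 0,"rz": 0,"tx": 0,"ty": 0,"tz": -4,"jaw": -1},
    {"rx": 0,"ry": 0,"rz": 0,"tx": 0,"ty": 0,"tz": -2,"jaw": -1},
    {"rx": 0,"ry": 0,"rz": 0,"tx": 0,"ty": 0,"tz": 0,"jaw": -1},
    {"rx": 0,"ry": 0,"rz": 0,"tx": 0,"ty": 0,"tz": 0,"jaw": -1}
  ]
}}

```text
clock: 18.23
tool_pos: [0.5218, -0.2434, 0.2571]
ee_rot: [3.14, -0.003, -0.095]
ft_force: [0.5, -0.4, -0.7]
gripper_width: 0.0
```

Run:
```python
from h import *
import cv2
camera("side");camera("side"); s=r.read_state(); p=camera("wrist"); cv2.imwrite("pics/w4.png",p["pixels"]); q=camera("scene")["pixels"]; cv2.imwrite("pics/s4.png",q)
np.savez("w4.npz",pos=s["tool_pos"],rot=s["ee_rot"],T=p["tool_from_camera"],f=192/np.tan(np.radians(p["vfov"]/2)),c=[p["cx"],p["cy"]])
print(s["clock"],s["tool_pos"],s["ee_rot"],s["ft_force"],np.abs(s["qd"]).max())
```

```text
18.3333 [ 0.52098007 -0.24262848  0.25462687] [-3.14055262e+00  2.00462233e-03 -9.52912594e-02] [-0.26213947 -1.33306807 -0.16846134] 0.015289527539098376
```

View pics/w4.png

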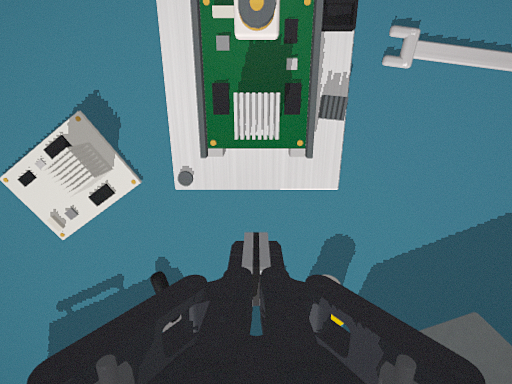

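View pics/s4.png

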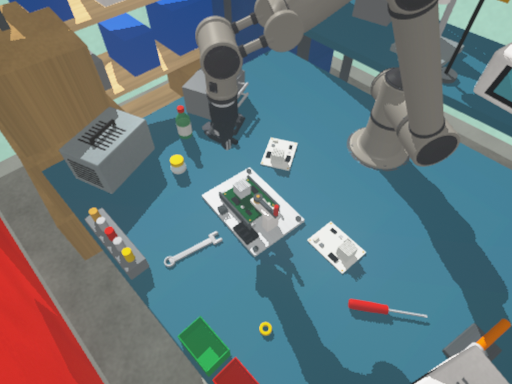

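The scene is unchanged: wrench, jar, bottle, collar and screwdriver sit at their old pixels, and the lever is along the rails. One last sink-position check, then hand in.

Run:
```python
from h import *
for n,uv,z in [("sinkL",(233,139),.077),("sinkR",(279,139),.077),("plateL",(175,190),.012),("plateR",(338,189),.012),("boardL",(207,148),.037)]: print(n,*wpix("w4.npz",uv,z))
print(r.finish_job())
```

```text
sinkL [ 0.505  -0.1938  0.077 ] [-20.  -63.7]
sinkR [ 0.5467 -0.1978  0.077 ] [ 21.9 -63.7]
plateL [ 0.4204 -0.2568  0.012 ] [ -98.3 -134.5]
plateR [ 0.619  -0.2744  0.012 ] [ 101.1 -133. ]
boardL [ 0.4722 -0.2057  0.037 ] [-51.5 -78.7]
the job is handed in; nothing more can be done
None
```

The board is clamped, the clamp held in the push test, and the job was handed in at about 18 s of the 72 s allowed.

- **Clamping:** I pushed the red post clockwise about 1.62 rad until the screw seated. I then leaned on it at about 10 N (0.8 N m) for more than a second. The highest torque I read was 0.87 N m, against the 1.2 N m limit. After letting go, the lever angle measured -0.002 rad in one camera and -0.007 rad in the other, so the screw stayed seated.
- **Hold check:** I pushed the sink's free side towards the column at about 8 N for roughly 0.8 s. The highest force I read was about 8.7 N, against the 20 N limit. The tool moved less than 0.2 mm while pushing, and the sink's front edge read -63.7 mm along the rails afterwards against -64 mm before.
- **Surroundings:** In the last picture everything visible was where it started. The brush was partly hidden by the gripper, so I couldn't confirm it by eye, but the arm never went near it at table height.

**Measurement limits:** Force readings carry about 0.5 N of noise, so the peaks are sampled values. During the lean, the post position suggested a slightly larger flex than the force did (about 0.055 rad against 0.032). I put that down to small calibration error and trusted the force reading. A rough sink fit from the scene camera was about 5 mm off the wrist camera's, and contact matched the wrist camera.

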